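# Seat a steel blank in the counterbore of a flange and swing the hold-down over it

## Task

Get the flange ready for tack welding: with the fingertips, push the round steel blank along the jig's loading shelf and over the rim of the square flange until it drops into the round recess and lies flat in it. Then push the swing strap, the arm with the black knob, round over the blank until it stands against its stop and its spring foot holds the blank down. Do not lift the blank, and leave the other things on the table where they are.

Things in the scene. Friction and masses are not known exactly. Their poses are not given: they have to be found in the camera images.
- jig: Welding jig screwed to the table: dark base plate (8 mm thick) carrying a square steel flange (128 x 128 mm) and, level with it and next to it, a loading shelf; both tops are 28 mm above the table. Origin on the table under the centre of the flange's recess; z up; x points from the shelf to the flange. The flange spans x and y = -64 to +64 mm; the base x = -248 to +124, y = -89 to +77 mm.
- recess_floor (a point): Centre of the floor of the flange's round recess (83 mm wide, 7 mm deep, with a 52 mm bore through its floor), 21 mm above the table. The rim is level with the shelf.
- shelf_top (a point): Centre of the top of the dark steel loading shelf, 166 mm (along jig x) by 128 mm, 28 mm above the table, level with the flange and 1 mm from it. Axes as the jig's.
- strap (a joint): Angle of the swing strap about its upright pivot, rad; grows anticlockwise seen from above. 0 to 0.3 at the start (parked clear of the recess, pointing roughly to jig +x), 1.6 = against its stop, foot over the middle of the recess. The pivot is stiff: it stays where it is left. Turning it takes under 2 N at the knob, sliding the foot on to the blank under 10 N; it cannot pass over a blank that is not down in the recess.
- strap_knob (a point): Axis of the upright black knob (22 mm wide) on the free end of the swing strap; this point is 69 mm, the knob 54 to 80 mm above the table. Below it a 17 mm wide barrel reaches down to the flat strap (16 mm wide, 26 mm round the barrel, 34 to 41 mm above the table). The sprung foot is under it, 29.6 mm above the table when free.
- strap_pivot (a point): Axis of the swing strap's pivot (jig x 50, y -80 mm); the knob moves round it on a circle of 94 mm radius. The pivot nut is 19 mm wide and reaches 49 mm above the table. A 9 mm wide stop pin stands beside it at jig x 28, y -68 mm, top 48 mm above the table.
- blank_centre (a point): Centre of the loose round steel blank, 80 mm in diameter, 10 mm thick, about 0.3 to 0.5 kg, half-way up (5 mm above its underside). It starts flat on the loading shelf (this point 33 mm above the table). Seated in the recess its top stands 3 mm above the flange (this point 26 mm above the table).
- spring_foot: Grey domed foot, 19 mm wide, sprung up and down under the strap's free end; origin at its lowest point. It bears on the seated blank with about 3.5 N.
- tall_tube: Loose bystander: steel tube stub standing, 45 mm wide, 62 mm tall; origin at its underside.
- big_nut: Loose bystander: hexagon nut 43 x 37 x 19 mm; origin at its underside.
- grey_bolt: Loose bystander: grey bolt standing on its head, 24 x 21 x 49 mm; origin at its underside.
- bolt_0: Loose bystander: bolt standing on its head, 28 x 24 x 55 mm; origin at its underside.
- nut_3: Loose bystander: rusty nut 40 x 34 x 18 mm; origin at its underside.
- pipe_flange: Loose bystander: small round pipe flange, 90 mm wide, 24 mm high; origin at its underside.
- disc_worn: Loose bystander: worn grinding disc lying flat, 116 mm wide, 7 mm thick; origin at its underside.
- blank: The loose round steel blank itself (80 mm wide, 10 mm thick); origin at the centre of its underside.
Not all that is in view belongs to the job. Leave any blue or turquoise look-alike of the blank alone.

How it is judged:
On the way, in this order (a step that is already met when the one before it is completed fails the run):
1. the blank lies flat in the recess (horizontal distance between blank_centre and recess_floor below 0.004 m and z of blank_centre in the frame of recess_floor below 0.0068 m and angle between blank_centre's own z axis and vertical below 0.035 rad), for 0.2 s.
2. the strap stands against its stop with its foot on the blank (value of joint strap above 1.5 rad and contact force between spring_foot and blank above 1 N), for 0.2 s.
At the end, for the whole second after the job is handed in: The blank lies flat in the recess (centre within 4 mm, within 1.8 mm of the floor, tilt under 2 degrees), the strap stands within 0.1 rad of its stop and the spring foot presses on the blank with more than 1 N; all at rest (all of step 1 and all of step 2 and linear speed of blank below 0.01 m/s); the robot touches nothing.
It fails at once if the blank is lifted more than 6 mm off the shelf (height (world z) of blank_centre above 0.039 m).
It fails at once if the blank falls off the jig (height (world z) of blank_centre below 0.018 m).
It fails at once if a bystander is disturbed (moved more than 15 mm) (distance of any of tall_tube, big_nut, grey_bolt, bolt_0, nut_3, pipe_flange, disc_worn from where it was at the start of the episode above 0.015 m).
It also fails if it takes over 51 s, if anything falls off the work surface, if the arm or the gripper's body presses on something with over 40 N, if the wrist force passes 120 N, or if a joint passes its speed limit or range.

## Robot

A 6-joint arm with a two-finger parallel gripper is mounted at the origin on the work surface; the furniture and walls round the work are solid. World frame = base frame: x ahead of the robot, y to its left, z up, the work surface at z = 0. Lengths are in m, angles in rad, forces in N, time in s.
With the tool pointing down it reaches from about 0.275 to 0.85 m from the base axis. Payload 19 kg.
Tool frame: the origin (TCP) lies on the centre line of the jaws, within the pads' length; the fingertips stand 11 mm ahead of it and the grasp point (between the pads) lies 8 mm behind it; z points along the fingers, y is the line along which they close (so a half turn about z gives the same grasp; the last joint's range is limited). The gripper opens to 85 mm and grips with 20 to 120 N. Pads are 22 mm wide; open, the fingers measure 114 mm over their backs; the gripper's body (76 mm by 85 mm) begins 54 mm behind the grasp point. The pads swing forward as they close: fully open they stand 13 mm farther back than shut.
Start: joints at [-1.317, 0.15, 1.437, -0, 1.554, -0.134], TCP at [0.217, -0.532, 0.242] pointing down, gripper open.
Joint ranges: [-2.8, 2.8], [-0.68, 2.1], [0.12, 2.68], [-1.39, 4.53], [0.16, 2.79], [-2.81, 2.81]. Speed limits (rad/s): [1.89, 1.89, 2.22, 3.01, 3.01, 3.01].

## Interface

Orientations are given as a unit quaternion [x, y, z, w].
In Python, from rig import manip gives the robot as it stands.
- The arm moves only by the tool move_arm, never from a script. Its argument "series" is a list that holds one entry, the list of rows, each a list of 7 numbers: the opening, from 0 (shut) to 1 (fully open), then the shift along the tool's x, y, z each as a share of 0.05 m, from -1 to 1, then the turn, a rotation vector about the tool's x, y, z each as a share of 0.15 rad, from -1 to 1. A call has 1 to 20 rows; each row shifts and turns the commanded pose from where the row before left it, along the tool's axes as they then stand; what a row does not reach is not made up. A row lasts 1/8 s, in which the tool goes at most 62.5 mm and 10.7 degrees, less where a joint would pass 70% of its speed; a pose out of reach is approached as far as the arm can. A call with a number of a shift or a turn outside -1 to 1 is refused whole. A call with a gripper value outside its range is refused whole. The fingers move at their own pace and stop on an object; "grip_force" is the grip in N (left out, the last holds). Time passes only in rows, so rows that do not move let the fingers close. It gives the time, the measured TCP pose, the force, the opening and the grip force at its end, in the units of the state.
- manip.get_obs(): the state, without advancing time (a new reading comes with each control period).
- manip.get_image(name): name is "scene" or "top" or "wrist"; returns a dict with "img" (480x640x3 uint8, red, green, blue), "fovy" (degrees; the focal length in pixels is half the picture's height over the tangent of half this angle, whatever the lens; pixels are square), "cx", "cy" (the principal point, pixels), "D" ([k1, k2, p1, p2, k3] as OpenCV has them; the pictures are not rectified), "R" (3x3) and "t" (3): a world point X has camera coordinates R X + t; the wrist camera has in their place "T_tool_cam" (4x4, takes a point from camera to tool coordinates, whose origin is the TCP and whose axes are the flange's). Camera axes: x right, y down, z forward; pixel columns grow to the right and rows downward; lengths in m; the calibration is good to about 2 mm. A picture is of the moment at which its call begins: read the wrist's pose just before it. There is no depth.
- manip.job_done(): hands the job in; it is judged then, once.
The state is a dict: "time_s": time; "joint_pos": joint angles; "qd": joint speeds; "joint_torque": joint torques, N m; "tool_pos": TCP position; "eef_rot": TCP orientation; "contact_force": force on the tool from outside, world axes, zero at the start; "torque": the same for the moment, N m; "width": finger opening in m; "grip_force": force on a finger pad.
Only numpy, scipy, OpenCV 4.12 (cv2) and the standard library are available. Lean on these libraries where they do the work, as an engineer would, in place of code of your own. Each camera call takes 0.05 s, during which the arm holds its last target. There are 200 camera calls.

## Working session

There is one attempt and no reset: what is moved stays moved. The work goes in short steps, Python scripts to look and compute and a tool call to move; the robot and the scene stay as the last step left them, time stands still between calls to the robot, and variables do not carry over. Pictures are saved under pics/ and viewed, at most 10 in all, crops included, and the job is handed in when it is done.

Besides the shell and the picture viewer there is one more tool, called after "Request:" as name(argument=value, ...), one argument or row to a line, values as JSON. move_arm: Moves the arm, as the interface text tells. Shift numbers are shares of 0.05 m and turn numbers shares of 0.15 rad, none past 1 either way. Its arguments: {"type":"object","properties":{"series":{"type":"array"},"grip_force":{"type":"number"}},"required":["series"]}

```bash
mkdir -p pics; cat > h.py <<'E'
import numpy as np, cv2
from rig import manip
def K(im):
    h,w=im["img"].shape[:2]; f=h/2/np.tan(np.radians(im["fovy"])/2)
    return np.array([[f,0,im["cx"]],[0,f,im["cy"]],[0,0,1.]])
def ray(im,px,z):
    "pixels -> world points on plane z (fixed cams)"
    p=cv2.undistortPoints(np.array(px,float).reshape(-1,1,2),K(im),np.array(im["D"],float)).reshape(-1,2)
    R=np.array(im["R"]);t=np.array(im["t"]); c=-R.T@t
    d=np.c_[p,np.ones(len(p))]@R
    return c+d*((z-c[2])/d[:,2])[:,None]
def proj(im,X):
    R=np.array(im["R"],float);t=np.array(im["t"],float)
    return cv2.projectPoints(np.array(X,float).reshape(-1,1,3),cv2.Rodrigues(R)[0],t,K(im),np.array(im["D"],float))[0].reshape(-1,2)
def wristcam(im,o):
    from scipy.spatial.transform import Rotation as Ro
    T=np.eye(4);T[:3,:3]=Ro.from_quat(o["eef_rot"]).as_matrix();T[:3,3]=o["tool_pos"]
    C=np.linalg.inv(T@np.array(im["T_tool_cam"])); im["R"]=C[:3,:3];im["t"]=C[:3,3]; return im
E
python3 - <<'E'
from h import *
o=manip.get_obs();print(o)
for n in("scene","top"):
    im=manip.get_image(n);cv2.imwrite(f"pics/{n}0.png",im["img"][:,:,::-1]);print(n,im["fovy"],im["R"],im["t"],im["D"])
    np.save(f"{n}0.npy",im,allow_pickle=True)
E
```

```text
{'time_s': 0.0, 'joint_pos': array([-1.31702517e+00,  1.51013574e-01,  1.43800173e+00,  7.16643910e-06,
        1.55376480e+00, -1.33979154e-01]), 'qd': array([-0.00015694,  0.00172676,  0.00239451, -0.00132575, -0.00195151,
        0.00114429]), 'joint_torque': array([-6.31702869e-05, -7.13059187e+01, -5.70870066e+01, -2.82081464e-04,
        9.08201735e-03,  8.34431148e-06]), 'tool_pos': array([ 0.21735303, -0.53211024,  0.24167432]), 'eef_rot': array([ 9.81264845e-01,  1.92662792e-01, -3.19643074e-05, -5.92875627e-04]), 'contact_force': array([-0.56711386, -0.56683926,  0.57339291]), 'torque': array([-0.00408577,  0.01088363, -0.00948955]), 'grip_force': 0.0, 'width': 0.08512881156597674}
scene 47.90046460143714 [[ 0.89219323 -0.45141565 -0.01466788]
 [-0.2206805  -0.40736502 -0.88620193]
 [ 0.39407024  0.79390028 -0.46306694]] [-0.42087023  0.16595195  1.07282646] [0.02264928 0.         0.         0.         0.        ]
top 50.36633172572595 [[ 3.07023032e-02 -9.99519665e-01  4.22001533e-03]
 [-9.90133784e-01 -3.09909608e-02 -1.36655221e-01]
 [ 1.36720363e-01  1.72502702e-05 -9.90609682e-01]] [-0.06259975  0.47266866  1.26924808] [-0.11644352  0.          0.          0.          0.        ]
```

View pics/top0.png

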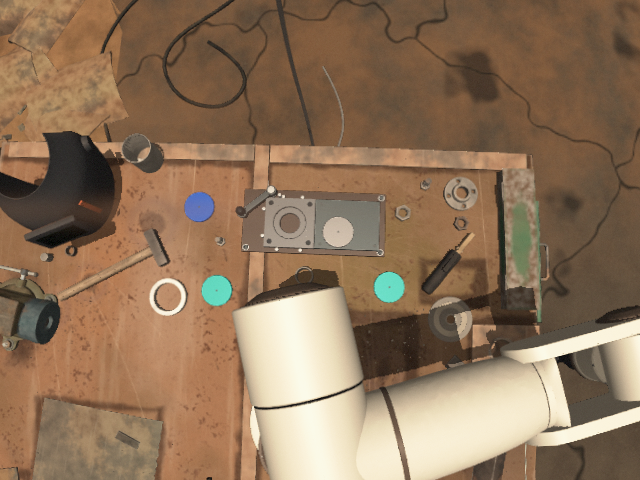

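View pics/scene0.png

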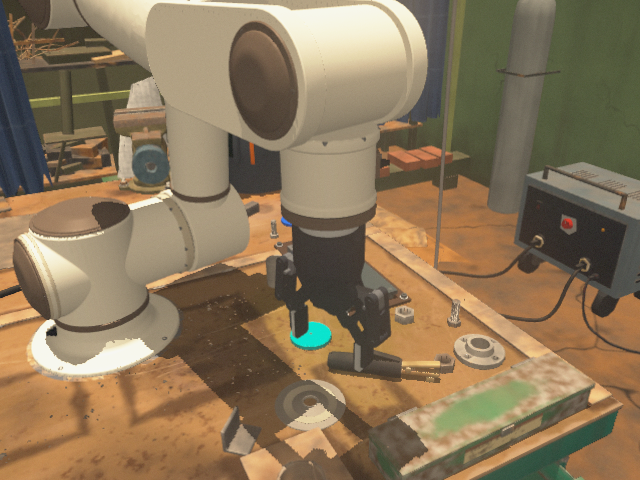

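The top view shows the jig: base (245–385, 190–253), flange with recess near (290,222) on the left, shelf on the right, and the grey-beige blank at (338,232). The strap pivot is near (271,189) and the black knob near (241,211). Other round things are the turquoise discs (217,291) and (389,287), the blue disc (199,207) and the white ring (168,296). All are off the jig and the wrong colour, so the blank is the one on the shelf. An enlarged crop should confirm it.

```bash
python3 - <<'E'
from h import *
im=np.load("top0.npy",allow_pickle=True).item()
c=im["img"][175:270,225:400,::-1]
cv2.imwrite("pics/crop0.png",cv2.resize(c,None,fx=4.5,fy=4.5,interpolation=cv2.INTER_CUBIC))
print(ray(im,[[290,222]],.021),ray(im,[[338,232]],.038),ray(im,[[271,189]],.049),ray(im,[[241,211]],.08))
E
```

```text
[[0.50042925 0.05160085 0.021     ]] [[ 0.47587331 -0.07266471  0.038     ]] [[0.5797742  0.10157501 0.049     ]] [[0.51501546 0.16984232 0.08      ]]
```

View pics/crop0.png

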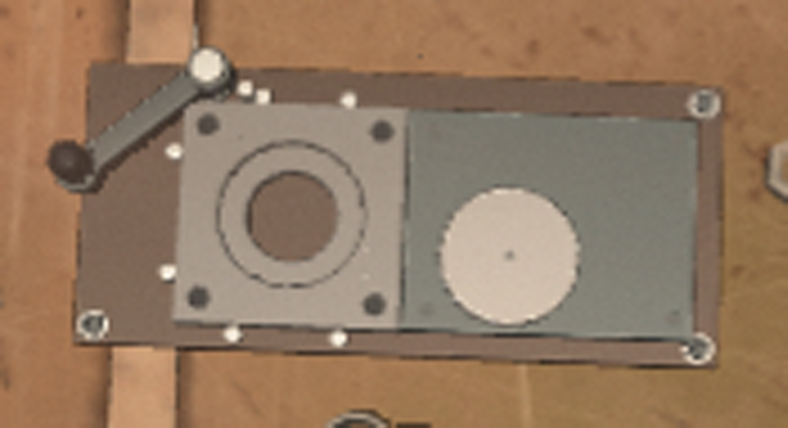

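The crop confirms it. The beige blank lies on the green-grey shelf at crop (510,256) and the recess is at (292,215). The nut is at (208,66) and the knob at (68,160). Next I fit the jig pose from the corners.

```bash
python3 - <<'E'
from h import *
im=np.load("top0.npy",allow_pickle=True).item()
P=[((184,103),(64,-64),28),((408,110),(-64,-64),28),((400,328),(-64,64),28),((173,322),(64,64),28),((698,121),(-231,-64),28),((694,338),(-231,64),28),
((91,62),(124,-89),8),((722,87),(-248,-89),8),((717,368),(-248,77),8),((75,343),(124,77),8),((208,66),(50,-80),49),((292,215),(0,0),28)]
def px(c): return [(c[0]+.5)/4.5-.5+225,(c[1]+.5)/4.5-.5+175]
W=np.array([ray(im,[px(c)],z/1000)[0][:2] for c,_,z in P]);J=np.array([j for _,j,_ in P])/1000
a=J-J.mean(0);b=W-W.mean(0)
th=np.arctan2((a[:,0]*b[:,1]-a[:,1]*b[:,0]).sum(),(a*b).sum())
R=np.array([[np.cos(th),-np.sin(th)],[np.sin(th),np.cos(th)]]);t=W.mean(0)-R@J.mean(0)
print("th",th,"t",t,"res mm",np.round((W-(J@R.T+t))*1000,1).tolist())
np.savez("jig.npz",R=R,t=t,th=th)
# blank by mask
g=im["img"][175:270,225:400].astype(np.uint8); hsv=cv2.cvtColor(g,cv2.COLOR_RGB2HSV)
m=((g[:,:,0]>170)&(g[:,:,2]>130)).astype(np.uint8)
n,l,s,c=cv2.connectedComponentsWithStats(m); i=1+s[1:,4].argmax(); bp=c[i]+[225,175]
B=ray(im,[bp],.038)[0][:2];print("blank",bp,s[i],B,"jig",R.T@(B-t), "diam",2*np.sqrt(s[i,4]/np.pi)*1.2/K(im)[0,0])
k=ray(im,[px((68,160))],.08)[0][:2];kj=R.T@(k-t);d=kj-[.05,-.08];print("knob",k,kj,np.hypot(*d),np.arctan2(d[1],d[0]))
E
```

```text
th 1.565399906033121 t [0.49848365 0.05273297] res mm [[-1.3, 0.8], [-0.8, -0.1], [1.3, -0.6], [-0.1, 0.3], [-1.0, 0.1], [1.7, -0.4], [0.4, -0.5], [-1.1, 1.4], [-0.1, 0.9], [0.8, -1.1], [0.3, -0.3], [-0.2, -0.4]]
blank [337.74894217 231.44851904] [ 98  42  31  30 709] [ 0.47726754 -0.07198728] jig [-0.12483292  0.02054276] diam 0.07063758613409102
knob [0.51701682 0.17314594] [ 0.12051123 -0.01788311] 0.09396989527266365 0.7221901452956008
```

The strap reads 0.722 rad geometrically. The stop direction is 2.13 rad, so the joint is about 0.19, and the knob radius of 94 mm matches. The blank is at jig (-125, +20.5) mm. Now I move behind the blank, with the tool x axis along the push direction and the fingers half open.

Request:
move_arm(
  series=[
    [[0.5,0.767,-0.553,0,0,0,0],[0.5,0.767,-0.553,0,0,0,0],[0.5,0.767,-0.553,0,0,0,0],[0.5,0.767,-0.553,0,0,0,0],[0.5,0.767,-0.553,0,0,0,0],[0.5,0.767,-0.553,0,0,0,0],[0.5,0.767,-0.553,0,0,0,0],[0.5,0.767,-0.553,0,0,0,0],[0.5,0.767,-0.553,0,0,0,0],[0.5,0.767,-0.553,0,0,0,0],[0.5,0,0,0.4,0,0,-0.967],[0.5,0,0,0.4,0,0,-0.967],[0.5,0,0,0.4,0,0,-0.967],[0.5,0,0,0.4,0,0,-0.967],[0.5,0,0,0.4,0,0,-0.967],[0.5,0,0,0.4,0,0,-0.967],[0.5,0,0,0.4,0,0,-0.967],[0.5,0,0,0,0,0,0]],
  ],
)

```text
time_s: 2.35
tool_pos: [0.4671, -0.1309, 0.1011]
eef_rot: [0.764, 0.645, -0.001, -0.001]
contact_force: [0.6, 0.8, 0.2]
width: 0.0427
grip_force: 0.0
```

```bash
python3 - <<'E'
from h import *
o=manip.get_obs();im=wristcam(manip.get_image("wrist"),o);np.save("w1.npy",im,allow_pickle=True)
j=np.load("jig.npz");R,t=j["R"],j["t"]
v=im["img"][:,:,::-1].copy()
def J(x,y,z): return [*(R@[x,y]+t),z]
for X,c in[(J(0,0,.028),(0,0,255)),(J(-.1248,.0205,.038),(0,255,0)),(J(.05,-.08,.049),(255,0,0)),(J(-.064,.064,.028),(0,0,255)),(J(-.064,-.064,.028),(0,0,255))]:
    p=proj(im,X)[0]; print(p); 
    if abs(p).max()<2000: cv2.drawMarker(v,tuple(int(q) for q in p),c,0,20,2)
cv2.imwrite("pics/w1.png",v); print(im["T_tool_cam"])
E
```

```text
[322.176278   -85.90888259]
[322.17304694 170.91719379]
[ 487.97076503 -263.29564937]
[226.70940083  72.47599253]
[458.90388793  31.41585108]
[[-3.68488941e-05 -9.46905602e-01 -3.21511710e-01  8.28282411e-02]
 [ 9.99999995e-01 -3.48610618e-06 -1.04344195e-04  4.55668871e-04]
 [ 9.76832785e-05 -3.21511712e-01  9.46905597e-01 -1.31901367e-01]
 [ 0.00000000e+00  0.00000000e+00  0.00000000e+00  1.00000000e+00]]
```

View pics/w1.png

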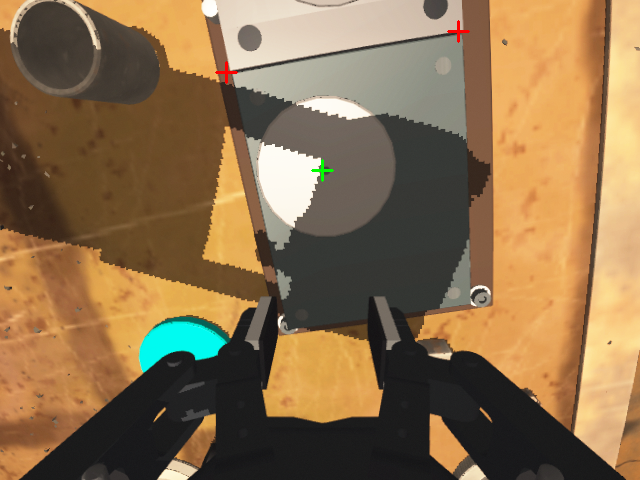

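The wrist view agrees with the jig fit: the flange/shelf corners are at (227,72) and (458,31). The blank's centre is at about (327,166), roughly 3 mm to the right of my estimate. The tall tube stands clear at (85,45). I'll lower the tool behind the blank and find the shelf by touch.

Request:
move_arm(
  series=[
    [[0.5,0,0.04,0.5,0,0,0],[0.5,0,0,0.5,0,0,0],[0.5,0,0,0,0,0,0],[0.5,0,0,0.05,0,0,0],[0.5,0,0,0.05,0,0,0],[0.5,0,0,0,0,0,0]],
  ],
)

```text
time_s: 3.15
tool_pos: [0.47, -0.1317, 0.0477]
eef_rot: [0.764, 0.645, 0.0, 0.0]
contact_force: [-0.2, 0.2, 0.2]
width: 0.0424
grip_force: 0.0
```

Request:
move_arm(
  series=[
    [[0.5,0,0,0.04,0,0,0],[0.5,0,0,0.04,0,0,0],[0.5,0,0,0,0,0,0]],
  ],
)

```text
time_s: 3.52
tool_pos: [0.4698, -0.1315, 0.0431]
eef_rot: [0.764, 0.645, -0.0, -0.0]
contact_force: [0.9, 0.2, -0.7]
width: 0.0424
grip_force: 0.0
```

Request:
move_arm(
  series=[
    [[0.5,0,0,0.04,0,0,0],[0.5,0,0,0,0,0,0]],
  ],
)

```text
time_s: 3.78
tool_pos: [0.4698, -0.1316, 0.0412]
eef_rot: [0.764, 0.645, -0.0, -0.0]
contact_force: [0.5, -0.4, -0.5]
width: 0.0422
grip_force: 0.0
```

Request:
move_arm(
  series=[
    [[0.5,0,0,0.04,0,0,0],[0.5,0,0,0,0,0,0]],
  ],
)

```text
time_s: 4.03
tool_pos: [0.4698, -0.1316, 0.0391]
eef_rot: [0.764, 0.645, -0.0, -0.0]
contact_force: [0.3, -0.2, -0.2]
width: 0.0425
grip_force: 0.0
```

Request:
move_arm(
  series=[
    [[0.5,0,0,0.03,0,0,0],[0.5,0,0,0,0,0,0]],
  ],
)

```text
time_s: 4.28
tool_pos: [0.4698, -0.1316, 0.0377]
eef_rot: [0.764, 0.645, 0.0, -0.0]
contact_force: [-0.1, -0.5, -0.8]
width: 0.0429
grip_force: 0.0
```

Request:
move_arm(
  series=[
    [[0.5,0,0,0.03,0,0,0],[0.5,0,0,0,0,0,0]],
  ],
)

```text
time_s: 4.53
tool_pos: [0.47, -0.1317, 0.0371]
eef_rot: [0.764, 0.645, 0.0, 0.0]
contact_force: [-5.5, 2.3, 15.7]
width: 0.0429
grip_force: 8.0
```

Request:
move_arm(
  series=[
    [[0.5,0,0,0.03,0,0,0],[0.5,0,0,0,0,0,0]],
  ],
)

```text
time_s: 4.78
tool_pos: [0.4701, -0.1317, 0.037]
eef_rot: [0.764, 0.645, 0.0, 0.0]
contact_force: [-15.3, 6.9, 42.8]
width: 0.0425
grip_force: 21.7
```

The shelf contact came at TCP z of about 0.037, so the tips are 9.2 mm ahead of the TCP at this opening. I'll raise the tips to about 4 mm above the shelf and start pushing.

Request:
move_arm(
  series=[
    [[0.5,0,0,-0.136,0,0,0],[0.5,0.1,0,0,0,0,0],[0.5,0.15,0,0,0,0,0],[0.5,0.15,0,0,0,0,0],[0.5,0.15,0,0,0,0,0],[0.5,0.15,0,0,0,0,0],[0.5,0.15,0,0,0,0,0],[0.5,0.15,0,0,0,0,0],[0.5,0.15,0,0,0,0,0],[0.5,0.15,0,0,0,0,0],[0.5,0.15,0,0,0,0,0],[0.5,0.15,0,0,0,0,0],[0.5,0.1,0,0,0,0,0],[0.5,0,0,0,0,0,0]],
  ],
)

```text
time_s: 6.52
tool_pos: [0.4841, -0.0474, 0.0417]
eef_rot: [0.764, 0.646, 0.0, -0.0]
contact_force: [0.9, -0.1, -0.1]
width: 0.0431
grip_force: 0.1
```

```bash
cat > look.py <<'E'
import sys
from h import *
n=sys.argv[1]
o=manip.get_obs();im=wristcam(manip.get_image("wrist"),o)
j=np.load("jig.npz");R,t,th=j["R"],j["t"],j["th"]
v=im["img"][:,:,::-1].copy()
a=np.linspace(0,2*np.pi,60)
def circ(x,y,r,z): return [[*(R@[x+r*np.cos(q),y+r*np.sin(q)]+t),z] for q in a]
tp=R.T@(np.array(o["tool_pos"][:2])-t)*1000
ang=2*np.arctan2(o["eef_rot"][1],o["eef_rot"][0])-th
print("tool jig mm",tp,o["tool_pos"][2],"heading in jig",ang,o["contact_force"])
for p in proj(im,circ(0,0,.0415,.028)).astype(int): cv2.circle(v,tuple(int(q) for q in p),1,(0,0,255),-1)
cv2.imwrite(f"pics/{n}.png",v); np.save(n+".npy",im,allow_pickle=True)
E
python3 look.py w2
```

```text
tool jig mm [-100.18368222   13.82287393] 0.041661124097710195 heading in jig -0.16177171995191064 [ 0.87575343 -0.10305203 -0.08091607]
```

View pics/w2.png

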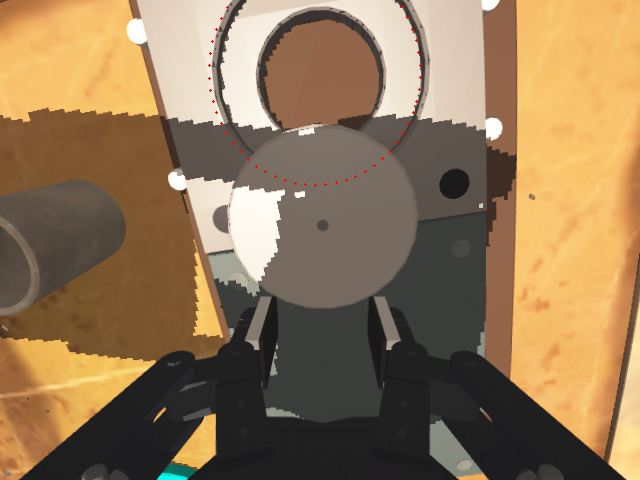

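The blank is seated between the two tips, centred at about (322,216), and crosses the flange edge smoothly. The recess rim at (213..428, 62) lies slightly right of the prediction, by about 4 px. I'll work out the remaining offset from picked points.

```bash
python3 - <<'E'
from h import *
im=np.load("w2.npy",allow_pickle=True).item();j=np.load("jig.npz");R,t=j["R"],j["t"]
g=cv2.cvtColor(im["img"],cv2.COLOR_RGB2GRAY).astype(int)
for y in(50,62,74,86): 
    print(y,g[y,205:225].tolist(),g[y,418:434].tolist(),g[y,250:268].tolist(),g[y,376:392].tolist())
def J(px,z): return (ray(im,px,z)[:,:2]-t)@R*1000
def circ(p):
    A=np.c_[2*p,np.ones(len(p))];s=np.linalg.lstsq(A,(p**2).sum(1),rcond=None)[0];return s[:2],np.sqrt(s[2]+s[:2]@s[:2])
print("blank",circ(J([[228,216],[417,218],[322,124],[322,308],[260,287],[388,285]],.038)))
print("bore",circ(J([[258,74],[385,74],[320,9],[275,115],[366,118]],.021)))
E
```

```text
50 [234, 234, 234, 234, 234, 235, 236, 236, 198, 146, 141, 141, 142, 115, 53, 54, 54, 59, 84, 91] [209, 57, 54, 56, 75, 120, 157, 157, 156, 157, 186, 217, 218, 215, 211, 211] [243, 243, 243, 243, 243, 243, 243, 243, 243, 242, 224, 143, 145, 133, 70, 54, 54, 53] [63, 72, 119, 143, 97, 169, 213, 234, 233, 232, 230, 230, 228, 227, 228, 228]
62 [232, 236, 236, 236, 236, 237, 234, 137, 84, 141, 140, 130, 70, 55, 54, 55, 81, 114, 119, 196] [221, 221, 93, 72, 54, 54, 70, 119, 159, 145, 99, 167, 200, 218, 213, 211] [244, 244, 244, 244, 245, 245, 241, 178, 93, 137, 96, 53, 55, 53, 53, 73, 104, 114] [72, 64, 65, 65, 56, 89, 158, 160, 178, 229, 234, 231, 230, 229, 229, 229]
74 [227, 227, 229, 236, 239, 239, 233, 187, 144, 143, 143, 127, 82, 53, 54, 70, 86, 206, 238, 238] [223, 223, 221, 102, 54, 62, 85, 155, 160, 159, 160, 179, 221, 220, 218, 212] [241, 241, 244, 246, 244, 215, 104, 139, 106, 55, 54, 54, 56, 54, 51, 49, 49, 82] [113, 112, 113, 64, 65, 55, 57, 115, 159, 166, 212, 235, 232, 231, 230, 231]
86 [228, 228, 229, 229, 229, 232, 238, 240, 210, 143, 145, 143, 130, 85, 55, 56, 67, 85, 87, 89] [223, 223, 164, 81, 65, 66, 143, 159, 159, 159, 173, 218, 222, 223, 222, 218] [243, 243, 243, 243, 245, 245, 223, 121, 85, 82, 56, 56, 57, 54, 52, 69, 102, 115] [112, 113, 95, 68, 65, 66, 64, 128, 77, 161, 237, 237, 236, 234, 231, 230]
blank (array([-56.04793584,   6.01405766]), np.float64(39.40539727828822))
bore (array([ 1.73629827, -2.9770198 ]), np.float64(25.297729264818575))
```

The wrist view gives a blank-to-recess vector of (57.8, -9) mm in the jig, and the tool heading is -0.16 rad. So the push continues straight along tool x for about 58 mm in all. I'll stop first at 52 mm.

Request:
move_arm(
  series=[
    [[0.5,0.1,0,0,0,0,0],[0.5,0.14,0,0,0,0,0],[0.5,0.14,0,0,0,0,0],[0.5,0.14,0,0,0,0,0],[0.5,0.14,0,0,0,0,0],[0.5,0.14,0,0,0,0,0],[0.5,0.08,0,0,0,0,0],[0.5,0.08,0,0,0,0,0],[0.5,0.08,0,0,0,0,0],[0.5,0,0,0,0,0,0]],
  ],
)

```text
time_s: 7.82
tool_pos: [0.4927, 0.0039, 0.0415]
eef_rot: [0.764, 0.645, 0.0, -0.0]
contact_force: [0.0, 0.1, 0.4]
width: 0.0425
grip_force: 0.1
```

```bash
python3 look.py w3
```

```text
tool jig mm [-48.85163364   5.51445857] 0.04154288312995805 heading in jig -0.1620898287548007 [0.04206837 0.08952009 0.36268533]
```

View pics/w3.png

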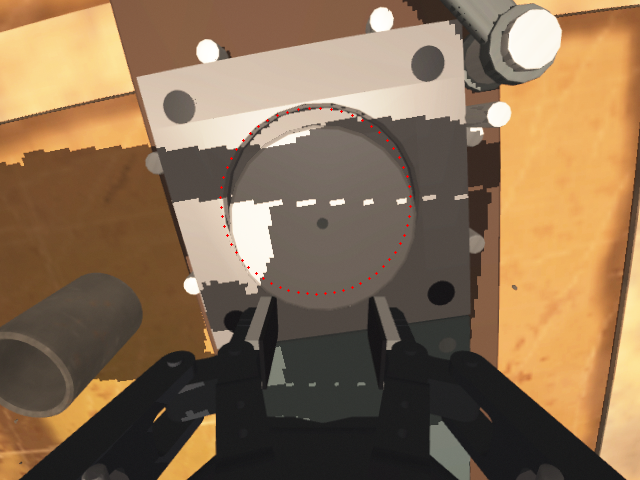

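The blank's front has dipped into the recess, with its front edge at (320,126) and the rim at (320,104). Laterally it is centred on the rim (227..415 around 321). About 7 mm remain, which I'll push in small steps.

Request:
move_arm(
  series=[
    [[0.5,0.03,0,0,0,0,0],[0.5,0.03,0,0,0,0,0],[0.5,0.03,0,0,0,0,0],[0.5,0.03,0,0,0,0,0],[0.5,0,0,0,0,0,0]],
  ],
)

```text
time_s: 8.5
tool_pos: [0.4938, 0.0096, 0.0417]
eef_rot: [0.764, 0.645, 0.0, -0.0]
contact_force: [0.4, 0.1, 0.6]
width: 0.0429
grip_force: 0.0
```

Request:
move_arm(
  series=[
    [[0.5,0.03,0,0,0,0,0],[0.5,0.02,0,0,0,0,0],[0.5,0,0,0,0,0,0]],
  ],
)

```text
time_s: 8.88
tool_pos: [0.4942, 0.0119, 0.0417]
eef_rot: [0.764, 0.645, 0.0, -0.0]
contact_force: [-0.6, 0.5, 0.8]
width: 0.0429
grip_force: 0.0
```

```bash
python3 look.py w4
```

```text
tool jig mm [-40.81490653   4.10295802] 0.04165298922654222 heading in jig -0.16215181946664825 [-0.6259044   0.47443439  0.81190483]
```

View pics/w4.png

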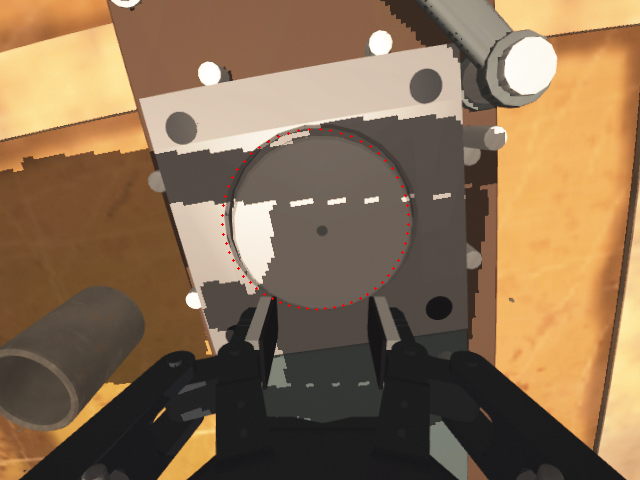

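The blank now sits inside the rim, with the rim arc at (320,126), the sides at 228/415 and a gap visible around it. I'll raise the tool and check that it is flat.

Request:
move_arm(
  series=[
    [[0.5,0,0,-0.4,0,0,0],[0.5,0,0,-0.8,0,0,0],[0.5,-0.2,0,-0.8,0,0,0],[0.5,0,0,0,0,0,0]],
  ],
)

```text
time_s: 9.43
tool_pos: [0.4937, 0.0014, 0.1444]
eef_rot: [0.764, 0.645, 0.002, 0.002]
contact_force: [-0.5, -0.7, -0.8]
width: 0.0431
grip_force: 0.0
```

```bash
python3 look.py w5; python3 - <<'E'
import cv2
from h import *
im=np.load("w5.npy",allow_pickle=True).item()
g=im["img"][:,:,::-1]; j=np.load("jig.npz");R,t=j["R"],j["t"]
p=proj(im,[*(R@[0,0]+t),.028])[0];x,y=int(p[0]),int(p[1]);print(x,y)
x0,y0=max(0,x-100),max(0,y-80);c=g[y0:y0+160,x0:x0+200];print(x0,y0)
cv2.imwrite("pics/w5c.png",cv2.resize(c,None,fx=3.7,fy=3.7,interpolation=cv2.INTER_CUBIC))
E
```

```text
tool jig mm [-51.33697334   4.53032058] 0.14444931841385047 heading in jig -0.16269151159887296 [-0.53180271 -0.66597963 -0.83830853]
315 173
215 93
```

View pics/w5c.png

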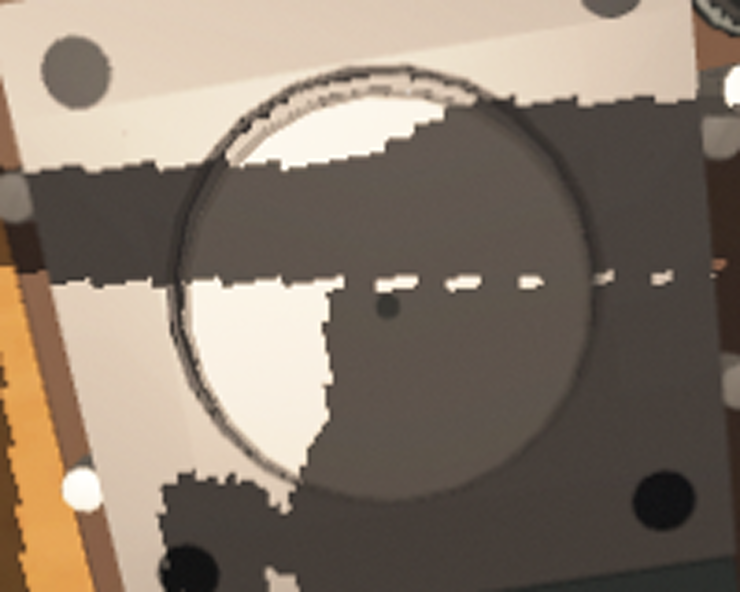

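Rim in the crop: left 172, right 597, top 67. Blank: 185–592 by 92–499, with its centre mark at (388,306). The gap is wide at the front and thin at the rear, so I'll check numerically whether the rear edge is really down.

```bash
python3 - <<'E'
from h import *
im=np.load("w5.npy",allow_pickle=True).item();j=np.load("jig.npz");R,t=j["R"],j["t"]
px=lambda c:[(c[0]+.5)/3.7-.5+215,(c[1]+.5)/3.7-.5+93]
J=lambda c,z:(ray(im,[px(q) for q in c],z)[:,:2]-t)@R*1000
def circ(p):
    A=np.c_[2*p,np.ones(len(p))];s=np.linalg.lstsq(A,(p**2).sum(1),rcond=None)[0];return s[:2].round(1),round(float(np.sqrt(s[2]+s[:2]@s[:2])),1)
rim=[(385,66),(172,300),(215,165),(598,250),(545,130),(220,415)]
print("rim",circ(J(rim,.028)))
d=[(185,300),(592,280),(385,92),(390,500),(560,400),(245,440)]
for z in(.031,.0345,.038): print("disc",z,circ(J(d,z)),J([(388,306)],z).round(1))
fl=[(0,0)]
c=-im["R"].T@im["t"];print("cam jig",R.T@(c[:2]-t)*1000,c[2])
p=J([(385,92),(390,500)],.031);print(p,np.hypot(*(p[0]-p[1])))
p=J([(185,300),(592,280)],.031);print(p,np.hypot(*(p[0]-p[1])))
g=cv2.cvtColor(im["img"],cv2.COLOR_RGB2GRAY).astype(int)
for x in(312,320,328,335): print(x,g[105:125,x].tolist(),g[218:236,x].tolist())
E
```

```text
rim (array([ 0.8, -3.2]), 41.8)
disc 0.031 (array([-0.9, -2.8]), 39.2) [[-1.1 -2.7]]
disc 0.0345 (array([-0.5, -2.8]), 38.6) [[-0.7 -2.8]]
disc 0.038 (array([-0. , -2.9]), 38.1) [[-0.2 -2.9]]
cam jig [30.41473767 -8.69900774] 0.27635620159400415
[[ 37.65341415  -8.60698149]
 [-39.69209032   3.31471913]] 78.25889092164418
[[  6.47331247  35.80112918]
 [ -2.53796052 -42.29648045]] 78.6157724044751
312 [207, 207, 207, 208, 219, 206, 133, 99, 72, 160, 207, 206, 188, 170, 193, 239, 247, 247, 247, 247] [84, 84, 85, 84, 85, 83, 85, 85, 80, 71, 63, 63, 65, 65, 65, 62, 64, 63]
320 [207, 207, 211, 224, 230, 197, 116, 99, 158, 206, 205, 164, 151, 169, 215, 243, 247, 247, 247, 247] [84, 85, 84, 84, 83, 84, 84, 84, 82, 79, 72, 63, 64, 64, 64, 62, 64, 63]
328 [207, 214, 228, 228, 228, 220, 175, 117, 93, 157, 206, 206, 170, 154, 188, 238, 247, 247, 246, 246] [86, 85, 83, 84, 85, 84, 84, 84, 78, 66, 60, 63, 64, 64, 63, 64, 63, 64]
335 [213, 226, 226, 227, 227, 227, 226, 206, 145, 112, 85, 160, 204, 204, 156, 148, 164, 121, 91, 90] [85, 84, 84, 85, 83, 83, 80, 71, 66, 64, 65, 64, 63, 63, 65, 63, 64, 63]
```

In the wrist frame the blank's centre lies 1.7 mm behind the recess centre, which matches the 1.5 mm slack. Its apparent radius fits a top at 31 mm. The tips also passed above its rear edge at 32 mm without force, so it is seated. Next is the strap: I go above the knob with tool x radial.

Request:
move_arm(
  series=[
    [[0.6,0.696,-0.02,0,0,0,0],[0.6,0.696,-0.02,0,0,0,0],[0.6,0.696,-0.02,0,0,0,0],[0.6,0.696,-0.02,0,0,0,0],[0.6,0.696,-0.02,0,0,0,0],[0.6,0,0,0,0,0,-0.982],[0.6,0,0,0,0,0,-0.982],[0.6,0,0,0,0,0,-0.982],[0.6,0,0,0,0,0,-0.982],[0.6,0,0,0,0,0,-0.982],[0.6,0,0,0,0,0,-0.982],[0.6,0,0,0,0,0,0]],
  ],
)

```text
time_s: 10.98
tool_pos: [0.5161, 0.1744, 0.1404]
eef_rot: [0.415, 0.91, -0.0, -0.001]
contact_force: [0.6, -0.6, 0.8]
width: 0.0509
grip_force: 0.0
```

```bash
python3 look.py w6; python3 - <<'E'
from h import *
im=np.load("w6.npy",allow_pickle=True).item();j=np.load("jig.npz");R,t=j["R"],j["t"]
v=cv2.imread("pics/w6.png")
for X in([.121,-.019,.08],[.121,-.019,.054],[.05,-.08,.049]):
    p=proj(im,[*(R@X[:2]+t),X[2]])[0];print(p);cv2.drawMarker(v,tuple(int(q) for q in p),(0,255,0),0,16,2)
cv2.imwrite("pics/w6.png",v)
E
```

```text
tool jig mm [121.78828301 -16.91300657] 0.14036728232612253 heading in jig 0.7209440104433067 [ 0.60024238 -0.55210713  0.83022459]
[323.53934805 272.62400999]
[323.49909784 257.43209887]
[322.03982393 364.98142816]
```

View pics/w6.png

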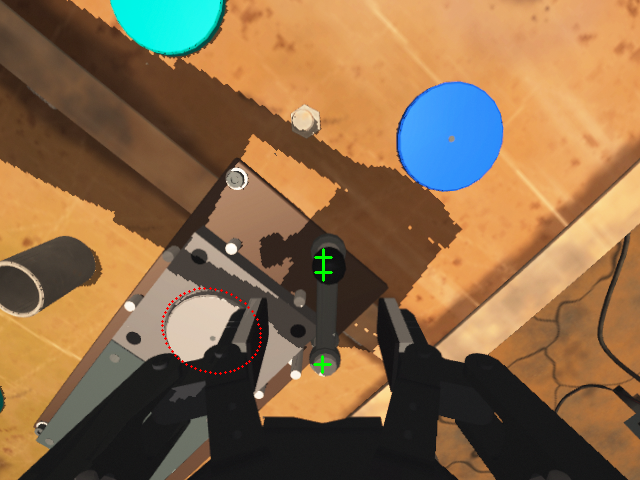

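The knob top is at about (328,267), between the fingers and within 2–3 mm of the prediction. The pivot nut is at (323,360). I'll lower the fingers round the knob, bring the pushing finger up to it, and swing it along the arc.

Request:
move_arm(
  series=[
    [[0.6,0,0,0.74,0,0,0],[0.6,0,0,0.74,0,0,0],[0.6,0,0,0,0,0,0],[0.6,0,-0.14,0,0,0,0],[0.6,0,-0.14,0,0,0,0],[0.6,0,0,0,0,0,0]],
  ],
)

```text
time_s: 11.78
tool_pos: [0.506, 0.1649, 0.0687]
eef_rot: [0.415, 0.91, 0.0, 0.001]
contact_force: [0.4, 0.3, 0.4]
width: 0.0505
grip_force: 0.0
```

Request:
move_arm(
  series=[
    [[0.6,-0.025,-0.131,0,0,0,-0.467],[0.6,-0.025,-0.131,0,0,0,-0.467],[0.6,-0.025,-0.131,0,0,0,-0.467],[0.6,-0.025,-0.131,0,0,0,-0.467],[0.6,0,0,0,0,0,0]],
  ],
)

```text
time_s: 12.4
tool_pos: [0.492, 0.1425, 0.0682]
eef_rot: [0.284, 0.959, 0.0, 0.0]
contact_force: [0.2, -0.5, -0.6]
width: 0.0512
grip_force: 0.0
```

Request:
move_arm(
  series=[
    [[0.6,-0.025,-0.131,0,0,0,-0.467],[0.6,-0.025,-0.131,0,0,0,-0.467],[0.6,-0.025,-0.131,0,0,0,-0.467],[0.6,-0.025,-0.131,0,0,0,-0.467],[0.6,-0.025,-0.131,0,0,0,-0.467],[0.6,-0.025,-0.131,0,0,0,-0.467],[0.6,-0.025,-0.131,0,0,0,-0.467],[0.6,-0.025,-0.131,0,0,0,-0.467],[0.6,0,0,0,0,0,0]],
  ],
)

```text
time_s: 13.52
tool_pos: [0.4848, 0.0905, 0.0679]
eef_rot: [0.008, 1.0, 0.0, 0.0]
contact_force: [0.3, -0.9, 0.2]
width: 0.0512
grip_force: 0.0
```

```bash
python3 look.py w7; python3 - <<'E'
from h import *
im=np.load("w7.npy",allow_pickle=True).item();j=np.load("jig.npz");R,t=j["R"],j["t"]
g=im["img"].max(2); m=(g<60).astype(np.uint8); m[300:]=0
m=cv2.morphologyEx(m,cv2.MORPH_OPEN,np.ones((5,5),np.uint8))
n,l,s,c=cv2.connectedComponentsWithStats(m)
for i in range(1,n):
    if s[i,4]>150:
        k=(R.T@(ray(im,[c[i]],.08)[0][:2]-t));d=k-[.05,-.08];print(s[i],c[i],k*1000,np.hypot(*d),np.arctan2(d[1],d[0]))
E
```

```text
tool jig mm [37.64665775 13.91646098] 0.0679230584785997 heading in jig 1.5597680657187298 [ 0.34141268 -0.90374891  0.15996308]
[ 371  169   81  131 6392] [415.47371715 246.35779099] [73.13396986 53.76311817] 0.13574885761232583 1.399543058117051
[189 170  38  24 529] [212.1020794  179.02268431] [-0.32261502 79.67326205] 0.16741540011939043 1.8761026434566361
[147 217  20  21 330] [156.73333333 227.51212121] [-23.121503    62.18970893] 0.15988954789988885 2.0457813147250965
```

Request:
move_arm(
  series=[
    [[0.6,-0.025,-0.131,0,0,0,-0.467],[0.6,-0.025,-0.131,0,0,0,-0.467],[0.6,-0.025,-0.131,0,0,0,-0.467],[0.6,-0.025,-0.131,0,0,0,-0.467],[0.6,0,0,0,0,0,0]],
  ],
)

```text
time_s: 14.2
tool_pos: [0.492, 0.065, 0.0677]
eef_rot: [-0.131, 0.991, 0.0, 0.0]
contact_force: [0.1, 0.8, -0.1]
width: 0.0514
grip_force: 0.0
```

Request:
move_arm(
  series=[
    [[0.6,-0.025,-0.131,0,0,0,-0.467],[0.6,-0.025,-0.131,0,0,0,-0.467],[0.6,0,0,0,0,0,0]],
  ],
)

```text
time_s: 14.58
tool_pos: [0.4982, 0.0534, 0.0676]
eef_rot: [-0.2, 0.98, -0.0, 0.0]
contact_force: [-0.3, 0.5, -0.4]
width: 0.0512
grip_force: 0.0
```

```bash
python3 look.py w8
```

```text
tool jig mm [0.61838256 0.30724837] 0.06763418410394527 heading in jig 1.9794071637155348 [-0.27989328  0.479039   -0.43904543]
```

Request:
move_arm(
  series=[
    [[0.6,-0.025,-0.131,0,0,0,-0.467]],
  ],
)

```text
time_s: 14.75
tool_pos: [0.5016, 0.0484, 0.0676]
eef_rot: [-0.235, 0.972, 0.0, -0.0]
contact_force: [-1.3, 2.2, 0.2]
width: 0.0512
grip_force: 1.4
```

Request:
move_arm(
  series=[
    [[0.6,-0.0125,-0.065,0,0,0,-0.233],[0.6,0,0,0,0,0,0]],
  ],
)

```text
time_s: 15.0
tool_pos: [0.5038, 0.0453, 0.0676]
eef_rot: [-0.252, 0.968, 0.0, -0.0]
contact_force: [-0.8, -0.3, 1.5]
width: 0.0511
grip_force: 0.1
```

Request:
move_arm(
  series=[
    [[0.6,-0.0125,-0.065,0,0,0,-0.233],[0.6,0,0,0,0,0,0]],
  ],
)

```text
time_s: 15.25
tool_pos: [0.5059, 0.0428, 0.0676]
eef_rot: [-0.269, 0.963, 0.0, -0.0]
contact_force: [-0.4, -0.6, -0.5]
width: 0.0514
grip_force: 0.3
```

```bash
python3 look.py w9
```

```text
tool jig mm [-9.94091911 -7.42415481] 0.06757484223866868 heading in jig 2.1202375818654184 [-0.37469269 -0.59829851 -0.50185788]
```

View pics/w9.png

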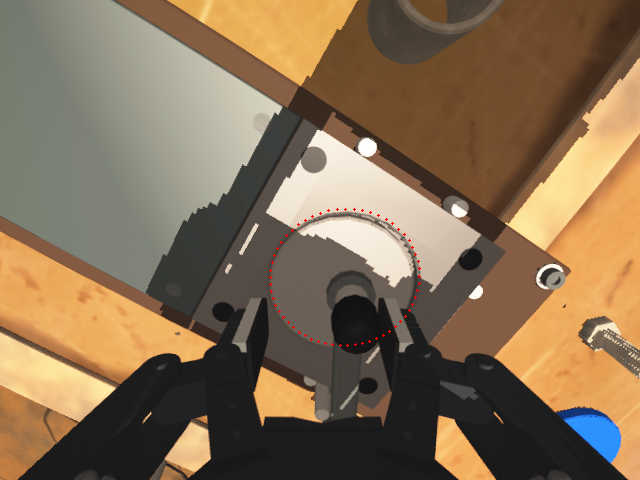

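The knob at (355,325) touches the right finger, and the foot is over the middle of the blank. It is near the stop, so I'll push on in small steps until the force rises.

Request:
move_arm(
  series=[
    [[0.6,0,-0.04,0,0,0,0],[0.6,0,0,0,0,0,0]],
  ],
)

```text
time_s: 15.55
tool_pos: [0.5069, 0.0408, 0.0676]
eef_rot: [-0.269, 0.963, 0.0, -0.0]
contact_force: [-2.8, 0.6, 0.8]
width: 0.0515
grip_force: 1.1
```

Request:
move_arm(
  series=[
    [[0.6,0,-0.04,0,0,0,0],[0.6,0,0,0,0,0,0]],
  ],
)

```text
time_s: 15.8
tool_pos: [0.5076, 0.0397, 0.0675]
eef_rot: [-0.27, 0.963, 0.001, -0.0]
contact_force: [-7.7, 7.3, 3.0]
width: 0.0512
grip_force: 4.9
```

Request:
move_arm(
  series=[
    [[0.6,0,-0.04,0,0,0,0],[0.6,0,0,0,0,0,0]],
  ],
)

```text
time_s: 16.05
tool_pos: [0.5077, 0.0393, 0.0673]
eef_rot: [-0.27, 0.963, 0.002, -0.001]
contact_force: [-13.0, 20.3, 6.6]
width: 0.0515
grip_force: 12.2
```

The force rises to 24 N, so the strap is on its stop. I'll back the finger off to the middle and lift clear.

Request:
move_arm(
  series=[
    [[0.6,0,0.17,0,0,0,0],[0.6,0,0.17,0,0,0,0],[0.6,0,0,0,0,0,0],[0.6,0,0,-0.4,0,0,0],[0.6,0,0,-0.8,0,0,0],[0.6,0,0,-0.8,0,0,0],[0.6,0,0,0,0,0,0]],
  ],
)

```text
time_s: 16.92
tool_pos: [0.5017, 0.0517, 0.1706]
eef_rot: [-0.27, 0.963, -0.001, 0.002]
contact_force: [-0.7, 0.4, -0.2]
width: 0.0512
grip_force: 0.0
```

```bash
python3 look.py w10; python3 - <<'E'
from h import *
im=np.load("w10.npy",allow_pickle=True).item();j=np.load("jig.npz");R,t=j["R"],j["t"]
p=proj(im,[*(R@[.0008,-.003]+t),.08])[0];x,y=int(p[0]),int(p[1])
m=np.zeros((480,640),np.uint8);m[max(0,y-40):y+40,x-40:x+40]=(im["img"].max(2)<50)[max(0,y-40):y+40,x-40:x+40]
m=cv2.morphologyEx(m,cv2.MORPH_OPEN,np.ones((5,5),np.uint8))
n,l,s,c=cv2.connectedComponentsWithStats(m);print(p)
for i in range(1,n):
    k=R.T@(ray(im,[c[i]],.08)[0][:2]-t);d=k-[.0508,-.083];print(s[i],c[i],k*1000,np.hypot(*d),np.arctan2(d[1],d[0])-.53)
cv2.imwrite("pics/w10c.png",cv2.resize(im["img"][max(0,y-75):y+75,max(0,x-100):x+100,::-1],None,fx=4,fy=4,interpolation=cv2.INTER_CUBIC))
E
```

```text
tool jig mm [-1.01750984 -3.20823351] 0.17059692272342444 heading in jig 2.122299600450865 [-0.732524    0.3789402  -0.15134187]
[325.36873502 252.95238149]
[311 230  30  33 808] [325.4740099  245.71534653] [-1.95685471  1.59067914] 0.09969387501397735 1.598440247669416
```

View pics/w10c.png

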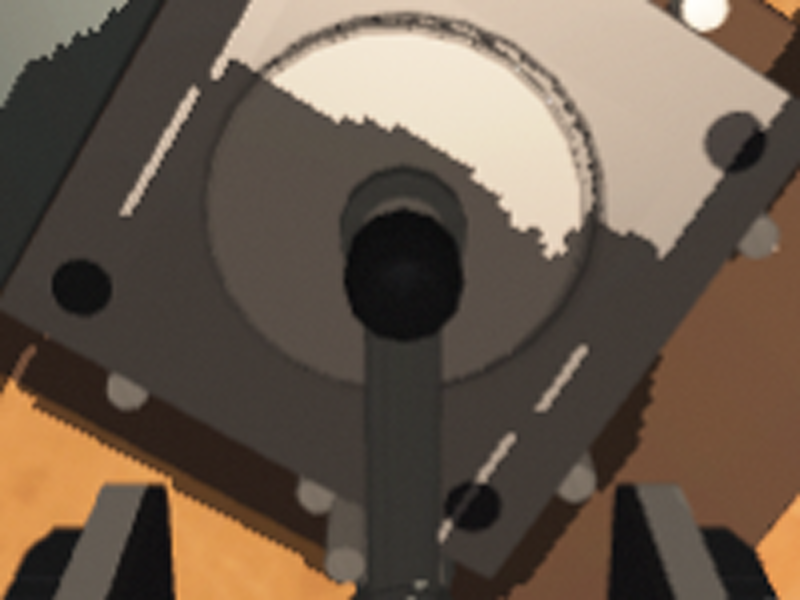

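The crop shows the knob at (403,275) over the middle of the blank, with the blank inside the rim. The computed strap angle is about 1.60 rad and the tool is clear. I'll hand in.

```bash
python3 -c "
from rig import manip
print(manip.job_done())"
```

```text
the job is handed in; nothing more can be done
None
```

I handed the job in at about 17 s: by my measurements the blank is seated in the recess and the strap is on its stop at about 1.60 rad with the foot over the blank, but the hand-in returned no verdict, and I viewed 11 pictures, one over the limit of 10.

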